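# Hold a bar in the bench hook for sawing

### The job

The class needs one more density sample sawn from the green plastic bar: lay the green bar flat on the bed of the bench hook, across the saw slot, with one end butted against the red length stop and its side against the fence, then with a single push slanting forward and down press it firmly against the fence and onto the bed together. Finish while still holding it so, ready for the saw: the hand on the long part of the bar, left of the saw slot and well clear of it. Do not shift the stop, and leave the other bars, the hacksaw, the sample tray and the flask where they are.

Things in the scene. Friction and masses are not known exactly. Their poses are not given: they have to be found in the camera images.
- green_bar_center (a point): The workpiece: solid green plastic bar, square section 25 x 25 mm, 180 mm long, about 110 g (80 to 150), smooth: it slides easily on the bed. Lies on the bench. The point is its centre (12.5 mm above its underside); its x axis runs along its length, z is up. Both ends are alike.
- corner (a point): Inner corner of the bench hook, where the bed's top, the fence's front face and the red stop's left face meet. Axes of the bench hook: x square into the fence, away from the robot; y left along the fence, away from the stop; z up. The bar, when seated, lies along y with its centre at x = -12.5, y = 90, z = 12.5 mm from here. Bed and fence reach at least 260 mm to the left of this point.
- stop (a joint): Setting of the red length stop in m, 0 to 0.03: the saw slot (3 mm, through the fence, a dark line on the bed) lies 30 mm plus this to the left of the stop's face (at y = 0.030 + value from corner). The stop is clamped tight: an arm 16 mm thick, 28 mm high, reaching 70 mm forward of the fence; its clamp on top of the fence rises to 65 mm above the bed.
- bed: Bed of the bench hook: plywood 200 mm (x) by 340 mm (y), 18 mm thick, screwed to the bench; 160 mm of it lie in front of the fence. Origin at the centre of its underside, axes as at corner. The saw slot is at y = -60 mm from this origin.
- fence: The fence of the bench hook: pale wooden batten 40 mm wide, 340 mm long, 32 mm high above the bed, along the bed's far edge, its front face 60 mm ahead (x) of this origin, which is that of the bed. An aluminium track on it stands 3 mm proud.
- wood_bar_center (a point): Bystander: brown wooden bar 25 x 25 x 180 mm lying on the bench; its centre; x along its length.
- alu_bar_center (a point): Bystander: aluminium bar 25 x 25 x 180 mm lying on the bench; its centre; x along its length.
- hacksaw: Bystander: small wire-framed hacksaw lying flat to the right of the bench hook, about 275 x 80 x 20 mm, its black handle towards the robot; origin near its middle.
- sample_tray: Bystander: blue tray 120 x 130 x 30 mm with sawn sample cubes; origin at the centre of its underside.
- flask: Bystander: glass conical flask, 82 mm wide, 130 mm high; origin at the centre of its underside. Fixed at the edges of the bench and not listed: a balance (far left, 75 mm high), a lattice model and a tall measuring cylinder further left, a white heating mantle (far right, 206 mm wide, 135 mm high).
Mind the look-alikes: they are no part of the job. What is meant by the part that bears green_bar_center is not pink or purple, and is the smaller of those in its own colour.

How it is judged:
By the outcome, as a careful person would: the job done as asked, in the order asked, and still so for the second after the job is handed in, while the arm keeps its last pose, push and grip.
It also fails if it takes over 61 s, if anything falls off the work surface, if the arm or the gripper's body presses on something with over 40 N, if the wrist force passes 120 N, or if a joint passes its speed limit or range.

### The arm

A 7-joint arm with a two-finger parallel gripper is mounted at the origin on the work surface. World frame = base frame: x ahead of the robot, y to its left, z up, the work surface at z = 0. Lengths are in m, angles in rad, forces in N, time in s.
With the tool pointing down it reaches from about 0.375 to 0.925 m from the base axis. Payload 3.1 kg.
Tool frame: the origin (TCP) lies on the centre line of the jaws, within the pads' length; the fingertips stand 14 mm ahead of it and the grasp point (between the pads) lies 5 mm behind it (env.nose_length is the distance from the TCP to the fingertips, in m); z points along the fingers, y is the direction in which the jaws open and shut (so a half turn about z gives the same grasp; the last joint's range is limited). The gripper opens to 85 mm and grips with 20 to 120 N. Pads are 22 mm wide; open, the fingers measure 114 mm over their backs; the gripper's body (76 mm by 85 mm) begins 54 mm behind the grasp point. The pads swing forward as they close: fully open they stand 13 mm farther back than shut.
Start: joints at [1.175, 0.383, 0.044, 1.598, -0.018, 1.161, -0.05], TCP at [0.191, -0.621, 0.245] pointing down, gripper open.
Joint ranges: [-2.61, 2.61], [-0.41, 2.15], [-1.48, 1.57], [0, 2.5], [-1.57, 4.71], [0.05, 1.97], [-2.85, 2.85]. Speed limits (rad/s): [2.79, 2.79, 3.14, 3.14, 3.14, 3.14, 3.14].

### API

Orientations are given as a rotation vector (axis times angle).
In Python, from workcell import env gives the robot as it stands.
- The arm moves only by the tool move_arm, never from a script. Its argument "deltas" is a list of rows, each a list of 4 numbers: the shift along the world's x, y, z in m, then the turn about the world's z in degrees. A call has 1 to 8 rows; each row shifts and turns the commanded pose from where the row before left it; what a row does not reach is not made up. A row lasts 1/12 s, in which the tool goes at most 41.7 mm and 7.16 degrees, less where a joint would pass 70% of its speed; a pose out of reach is approached as far as the arm can. A call is refused whole if a number of a shift passes 0.0417 or a number of a turn 7.16, either way. A call with a gripper value outside its range is refused whole. "claw" is the closure, from 0 (fully open) to 1 (shut), set as the call begins (left out, the last holds). The fingers move at their own pace and stop on an object; "grip_force" is the grip in N (left out, the last holds). Time passes only in rows, so rows that do not move let the fingers close. It gives the time, the measured TCP pose, the force and the opening at its end, in the units of the state.
- env.get_state(): the state, without advancing time (a new reading comes with each control period).
- env.read_camera(name): name is "side" or "top" or "wrist"; returns (picture, depth): 420x560x3 uint8, red, green, blue; 420x560 float32, m along the optical axis (not along the pixel's ray), 0 where there is no reading.
- env.camera_info(name): a dict with "camera_matrix" (3x3 intrinsics, pixels), "distortion" ([k1, k2, p1, p2, k3] as OpenCV has them; the pictures are not rectified), "R" (3x3) and "t" (3): a world point X has camera coordinates R X + t; the wrist camera has in their place "hand_eye" (4x4, takes a point from camera to tool coordinates, whose origin is the TCP and whose axes are the flange's). Camera axes: x right, y down, z forward; pixel columns grow to the right and rows downward; lengths in m; the calibration is good to about 2 mm. A picture is of the moment at which its call begins: read the wrist's pose just before it. camera_info takes no time and is no camera call.
- env.sign_off(): hands the job in, once; it reports no verdict.
The state is a dict: "time": time; "joints": joint angles; "dq": joint speeds; "effort": joint torques, N m; "ee_pos": TCP position; "tcp_rot": TCP orientation; "wrist_force": force on the tool from outside, world axes, zero at the start; "moment": the same for the moment, N m; "gripper_width": finger opening in m.
Only numpy, scipy, OpenCV 4.12 (cv2) and the standard library are available. Lean on these libraries where they do the work, as an engineer would, in place of code of your own. Each camera call takes 0.05 s, during which the arm holds its last target.

## Working session

There is one attempt and no reset: what is moved stays moved. The work goes in short steps, Python scripts to look and compute and a tool call to move; the robot and the scene stay as the last step left them, time stands still between calls to the robot, and variables do not carry over. Pictures are saved under pics/ and viewed, and the job is handed in when it is done.

Besides the shell and the picture viewer there is one more tool, called after "Emit:" by a JSON object that holds its "fn" and its "kwargs", one argument or row to a line. move_arm: Moves the arm, as the interface text tells. Its arguments: {"type":"object","properties":{"deltas":{"type":"array"},"claw":{"type":"number"},"grip_force":{"type":"number"}},"required":["deltas"]}

```bash
ls; mkdir -p pics
python3 - <<'E'
from workcell import env
import cv2,numpy as np
print(env.get_state())
for n in ["side","top","wrist"]:
    p,d=env.read_camera(n); cv2.imwrite(f"pics/{n}0.png",p[:,:,::-1]); np.save(f"pics/{n}0.npy",d)
    print(n,env.camera_info(n))
E
```

```text
pics
{'time': 0.0, 'joints': array([ 1.17518517,  0.38388343,  0.04384835,  1.59961762, -0.01790398,
        1.16117732, -0.04992416]), 'dq': array([-7.01745372e-04,  8.90789485e-05,  7.07677484e-04,  1.49010653e-04,
        7.62330167e-04,  9.42250878e-04, -5.19484405e-04]), 'effort': array([ 5.01470386e-04, -4.33464468e+01,  1.02449644e+00, -2.49514586e+01,
        1.04263061e-02,  1.13692667e-02,  4.97107795e-07]), 'ee_pos': array([ 0.19044503, -0.62050912,  0.24383582]), 'tcp_rot': array([-3.10421062e+00, -4.65744587e-01,  8.56928862e-04]), 'wrist_force': array([-0.06055718,  0.44387798,  0.33749755]), 'moment': array([ 0.04316913, -0.00814201,  0.02013782]), 'gripper_width': 0.08535021747475026}
side {'camera_matrix': array([[470.41570941,   0.        , 277.36310954],
       [  0.        , 470.41570941, 209.22397332],
       [  0.        ,   0.        ,   1.        ]]), 'distortion': array([0.01233645, 0.        , 0.        , 0.        , 0.        ]), 'R': array([[-0.97513372, -0.22055738,  0.02164881],
       [-0.12889536,  0.4849734 , -0.86497791],
       [ 0.18027817, -0.8462
[... 458 characters left out ...]
  0.00255835, -0.98217421]]), 't': array([0.00341941, 0.43726686, 1.14219511])}
wrist {'camera_matrix': array([[335.9898752 ,   0.        , 279.27734116],
       [  0.        , 335.9898752 , 211.89787787],
       [  0.        ,   0.        ,   1.        ]]), 'distortion': array([-0.06969331,  0.        ,  0.        ,  0.        ,  0.        ]), 'hand_eye': array([[-2.48727177e-05, -9.63449187e-01, -2.67891141e-01,
         6.79480418e-02],
       [ 9.99999821e-01,  1.36386459e-04, -5.83349402e-04,
         3.57088387e-05],
       [ 5.98564231e-04, -2.67891107e-01,  9.63449011e-01,
        -1.28967975e-01],
       [ 0.00000000e+00,  0.00000000e+00,  0.00000000e+00,
         1.00000000e+00]])}
```

View pics/top0.png

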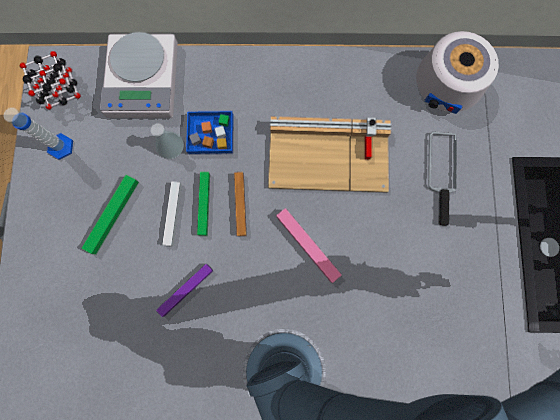

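View pics/side0.png

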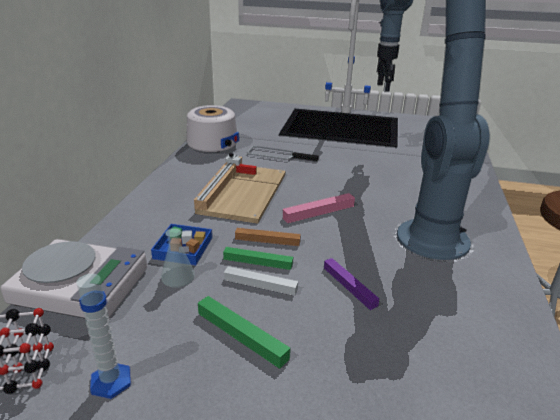

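The small green bar is at about (203,204) in the top view, between the white and brown bars. The large green decoy is at (110,215). The bench hook spans (268–390, 117–192), with the red stop at (368,148) and the slot at about x=350. Next I'll enlarge both areas.

Run:
```python
import cv2
p=cv2.imread("pics/top0.png")
cv2.imwrite("pics/c1.png",cv2.resize(p[105:200,260:400],None,fx=5.6,fy=5.6,interpolation=cv2.INTER_CUBIC))
cv2.imwrite("pics/c2.png",cv2.resize(p[160:260,150:260],None,fx=6,fy=6,interpolation=cv2.INTER_CUBIC))
```

```text
(no output)
```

View pics/c1.png

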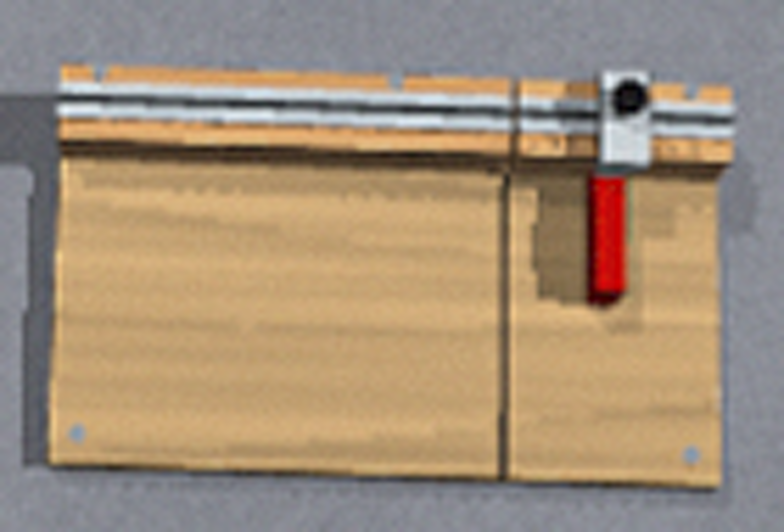

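View pics/c2.png

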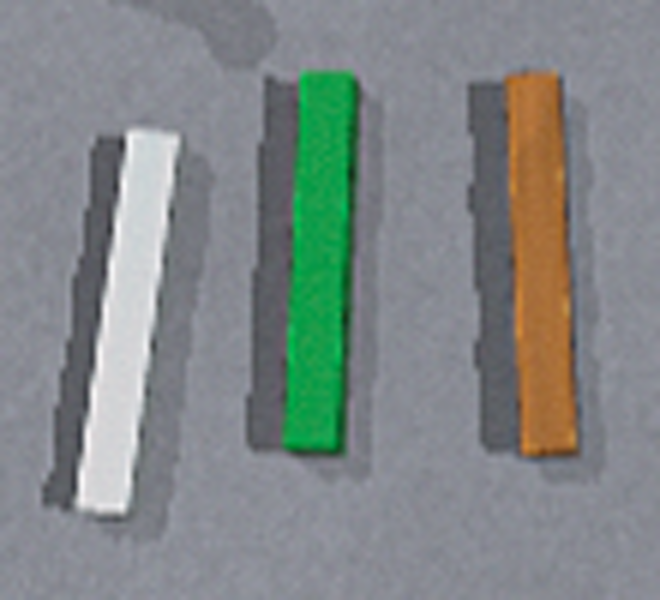

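```bash
cat > h.py <<'E'
import cv2,numpy as np
from workcell import env
from scipy.spatial.transform import Rotation as Ro
def ray(cam,uv,wp=None):
    i=env.camera_info(cam);uv=np.array(uv,float).reshape(-1,1,2)
    n=cv2.undistortPoints(uv,i["camera_matrix"],i["distortion"]).reshape(-1,2)
    d=np.c_[n,np.ones(len(n))]
    if cam!="wrist":
        R,t=i["R"],i["t"]; return -R.T@t, d@R
    p,r=wp; H=i["hand_eye"]; Rt=Ro.from_rotvec(r).as_matrix()
    return Rt@H[:3,3]+p, d@(Rt@H[:3,:3]).T
def onz(cam,uv,z,wp=None):
    o,d=ray(cam,uv,wp); s=(z-o[2])/d[:,2]; return o+d*s[:,None]
def withd(cam,uv,dep,wp=None):
    o,d=ray(cam,uv,wp); return o+d*np.asarray(dep)[:,None]
def crop(c,off,f): return [((x+.5)/f-.5+off[0],(y+.5)/f-.5+off[1]) for x,y in c]
E
python3 - <<'E'
from h import *
np.set_printoptions(precision=4,suppress=True)
c=lambda l:crop(l,(260,105),5.6)
print("bed top front-left,front-right, slot front, slot far",onz("top",c([(51,463),(720,486),(504,478),(507,176)]),.018),sep="\n")
print("fence top front edge L,R(slot),R end, far L, far R",onz("top",c([(60,143),(512,156),(733,163),(60,66),(733,88)]),.05),sep="\n")
print("stop top (z .046): left far, left near, right near",onz("top",c([(592,178),(590,290),(625,292)]),.046),sep="\n")
D=np.load("pics/top0.npy")
g=lambda l:crop(l,(150,160),6)
for nm,l in [("green",[(301,73),(357,73),(284,447),(341,449)]),("brown",[(506,75),(558,73),(522,453),(577,450)]),("white",[(127,131),(180,133),(77,510),(128,513)])]:
    P=onz("top",g(l),.025);print(nm,P,P.mean(0),np.linalg.norm(P[0]-P[2]),np.linalg.norm(P[0]-P[1]))
p=cv2.imread("pics/top0.png")
# depth check
for u,v in [(203,204),(300,165),(300,128),(230,150),(168,140),(310,245),(372,126)]:
    print((u,v),withd("top",[(u,v)],[D[v,u]]))
E
```

```text
bed top front-left,front-right, slot front, slot far
[[ 0.4982  0.0453  0.018 ]
 [ 0.4888 -0.2916  0.018 ]
 [ 0.4921 -0.1828  0.018 ]
 [ 0.6521 -0.188   0.018 ]]
fence top front edge L,R(slot),R end, far L, far R
[[ 0.6561  0.0419  0.05  ]
 [ 0.6509 -0.1856  0.05  ]
 [ 0.6481 -0.2969  0.05  ]
 [ 0.6973  0.0424  0.05  ]
 [ 0.6882 -0.2986  0.05  ]]
stop top (z .046): left far, left near, right near
[[ 0.6411 -0.2263  0.046 ]
 [ 0.5822 -0.2236  0.046 ]
 [ 0.5813 -0.241   0.046 ]]
green [[0.5403 0.2407 0.025 ]
 [0.5405 0.2142 0.025 ]
 [0.363  0.2408 0.025 ]
 [0.3623 0.2146 0.025 ]] [0.4515 0.2276 0.025 ] 0.17734519423998105 0.026438937127385837
brown [[0.54   0.1439 0.025 ]
 [0.5411 0.1195 0.025 ]
 [0.361  0.1315 0.025 ]
 [0.3626 0.1064 0.025 ]] [0.4512 0.1253 0.025 ] 0.17934714242253091 0.02450298563762773
white [[0.5117 0.3214 0.025 ]
 [0.5109 0.2963 0.025 ]
 [0.3333 0.3343 0.025 ]
 [0.3321 0.3109 0.025 ]] [0.422  0.3157 0.025 ] 0.17884922181075605 0.02503346854507975
(203, 204) [[0.4477 0.2278 0.0239]]
(300, 165) [[ 0.5645 -0.0431  0.0165]]
(300, 128) [[ 0.6629 -0.0418  0.0503]]
(230, 150) [[0.6049 0.1569 0.0256]]
(168, 140) [[0.6147 0.3209 0.0796]]
(310, 245) [[ 0.3342 -0.0694  0.0347]]
(372, 126) [[ 0.6628 -0.2412  0.0698]]
```

Emit:
{"fn": "move_arm", "kwargs": {
  "deltas": [
    [0.024, 0.024, 0, 6],
    [0.026, 0.026, 0, 7],
    [0.026, 0.026, 0, 7],
    [0.026, 0.026, 0, 7],
    [0.026, 0.026, 0, 7],
    [0.026, 0.026, 0, 7],
    [0.026, 0.026, 0, 7],
    [0.026, 0.026, 0, 7]
  ],
  "claw": 0.1,
  "grip_force": 40
}}

```text
time: 0.82
ee_pos: [0.3975, -0.4138, 0.245]
tcp_rot: [-2.535, -1.855, 0.0]
wrist_force: [0.2, -0.7, -0.3]
gripper_width: 0.0769
```

Emit:
{"fn": "move_arm", "kwargs": {
  "deltas": [
    [0.026, 0.026, 0, 7],
    [0.026, 0.026, 0, 7],
    [0.026, 0.026, 0, 7],
    [0.01, 0.036, 0, 7],
    [0, 0.037, 0, 7],
    [0, 0.037, 0, 7],
    [0, 0.037, 0, 7],
    [0, 0.037, 0, 7]
  ]
}}

```text
time: 1.48
ee_pos: [0.4842, -0.1516, 0.2449]
tcp_rot: [-1.367, -2.828, 0.0]
wrist_force: [0.8, 0.7, -0.2]
gripper_width: 0.0767
```

Emit:
{"fn": "move_arm", "kwargs": {
  "deltas": [
    [-0.004, 0.037, 0, 6],
    [-0.004, 0.037, 0, 6],
    [-0.004, 0.037, 0, 6],
    [-0.004, 0.037, 0, 6],
    [-0.004, 0.037, 0, 6],
    [-0.004, 0.037, 0, 6],
    [-0.004, 0.037, 0, 6],
    [-0.004, 0.037, 0, 6]
  ]
}}

```text
time: 2.15
ee_pos: [0.452, 0.144, 0.2452]
tcp_rot: [0.1, 3.14, -0.001]
wrist_force: [0.6, 0.8, -0.5]
gripper_width: 0.0769
```

Emit:
{"fn": "move_arm", "kwargs": {
  "deltas": [
    [0, 0.03, 0, 3.6],
    [0, 0.03, 0, 0],
    [0, 0.023, 0, 0],
    [0, 0, 0, 0],
    [0, 0, 0, 0]
  ]
}}

```text
time: 2.57
ee_pos: [0.452, 0.2273, 0.2451]
tcp_rot: [-0.003, -3.141, -0.001]
wrist_force: [0.3, -0.7, -0.8]
gripper_width: 0.077
```

Run:
```python
from h import *
s=env.get_state();print(s['time'],s['ee_pos'],s['tcp_rot'],s['joints'],s['gripper_width'])
p,d=env.read_camera("wrist");cv2.imwrite("pics/w1.png",p[:,:,::-1]);np.save("pics/w1.npy",d)
np.save("pics/w1pose.npy",[s['ee_pos'],s['tcp_rot']])
```

```text
2.5667 [0.45195943 0.22725538 0.24514409] [-2.90531988e-03 -3.14090182e+00 -8.48305515e-04] [ 0.28348842  0.20953373 -0.91009544  1.9039507   0.18301835  1.11482131
  0.87171935] 0.07696114725087404
```

View pics/w1.png

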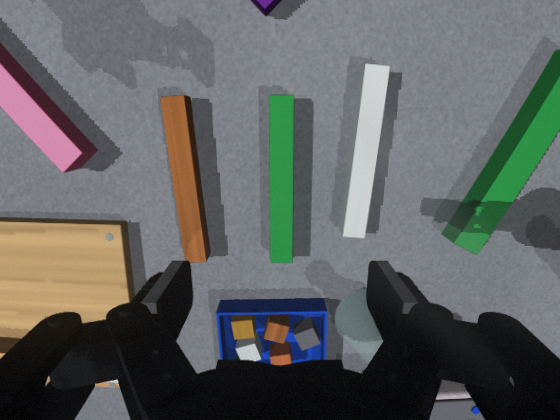

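The green bar runs from (269,96) to (293,262), straight and centred between the fingers.

Run:
```python
from h import *
wp=np.load("pics/w1pose.npy")
P=onz("wrist",[(269.5,96),(293.5,96),(271,262.5),(292.5,262.5)],.025,wp);print(P.round(4),P.mean(0))
```

```text
[[0.3618 0.218  0.025 ]
 [0.3618 0.2419 0.025 ]
 [0.5403 0.2181 0.025 ]
 [0.5403 0.2423 0.025 ]] [0.45106162 0.23007217 0.025     ]
```

Emit:
{"fn": "move_arm", "kwargs": {
  "deltas": [
    [0, 0.0015, -0.03, 0],
    [-0.001, 0, -0.036, 0],
    [0, 0, -0.036, 0],
    [0, 0, -0.036, 0],
    [0, 0, -0.036, 0],
    [0, 0, -0.03, 0],
    [0, 0, -0.022, 0],
    [0, 0, 0, 0]
  ]
}}

```text
time: 3.28
ee_pos: [0.4484, 0.2222, 0.0145]
tcp_rot: [-0.014, -3.132, 0.009]
wrist_force: [0.8, 0.1, -1.5]
gripper_width: 0.0764
```

Emit:
{"fn": "move_arm", "kwargs": {
  "deltas": [
    [0, 0, 0, 0],
    [0, 0, 0, 0],
    [0, 0, 0, 0],
    [0, 0, 0, 0],
    [0, 0, 0, 0],
    [0, 0, 0, 0],
    [0, 0, 0, 0],
    [0, 0, 0, 0]
  ],
  "claw": 1
}}

```text
time: 3.95
ee_pos: [0.4535, 0.2278, 0.0212]
tcp_rot: [0.009, 3.138, 0.001]
wrist_force: [-0.1, -1.6, 8.0]
gripper_width: 0.0242
```

Emit:
{"fn": "move_arm", "kwargs": {
  "deltas": [
    [0, 0, 0.02, 0],
    [0, 0, 0.03, 0],
    [0, 0, 0.035, 0],
    [0, 0, 0.035, 0],
    [0, 0, 0.03, 0],
    [0, 0, 0.01, 0],
    [0, 0, 0, 0],
    [0, 0, 0, 0]
  ]
}}

```text
time: 4.62
ee_pos: [0.4515, 0.2265, 0.179]
tcp_rot: [0.01, 3.141, -0.002]
wrist_force: [0.1, -1.2, -2.2]
gripper_width: 0.024
```

Run:
```python
from h import *
s=env.get_state();print(s['time'],s['ee_pos'],s['tcp_rot'],s['joints'],s['gripper_width'],s['wrist_force'])
p,d=env.read_camera("wrist");cv2.imwrite("pics/w2.png",p[:,:,::-1])
p,d=env.read_camera("side");cv2.imwrite("pics/s2.png",p[:,:,::-1])
```

```text
4.6167 [0.45151242 0.22653318 0.17897953] [ 9.72774163e-03  3.14120693e+00 -1.53965596e-03] [ 0.24197131  0.30432008 -0.88841039  1.97020485  0.28220396  0.99471526
  0.78457296] 0.02403710169961508 [ 0.0545526  -1.17231909 -2.23102959]
```

View pics/w2.png

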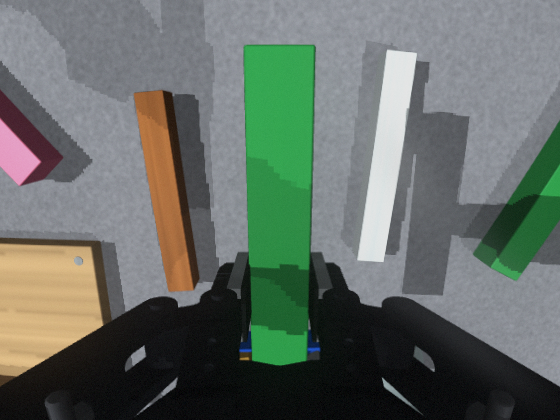

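View pics/s2.png

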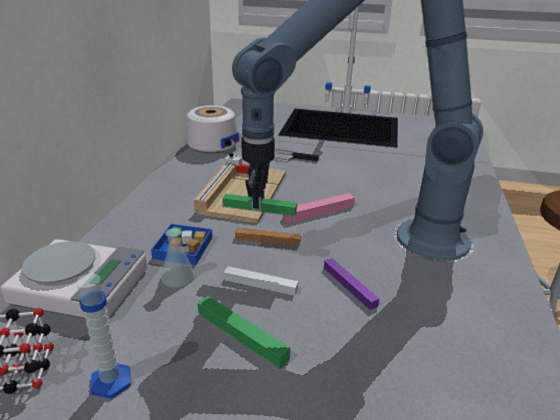

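Emit:
{"fn": "move_arm", "kwargs": {
  "deltas": [
    [0.005, -0.015, 0, -6],
    [0.01, -0.025, 0, -7],
    [0.011, -0.027, 0, -7],
    [0.011, -0.027, 0, -7],
    [0.012, -0.027, 0, -7],
    [0.012, -0.027, 0, -7],
    [0.012, -0.027, 0, -7],
    [0.012, -0.027, 0, -7]
  ]
}}

```text
time: 5.38
ee_pos: [0.5353, 0.0235, 0.1765]
tcp_rot: [-1.465, -2.774, 0.004]
wrist_force: [0.7, -0.1, -0.4]
gripper_width: 0.0239
```

Emit:
{"fn": "move_arm", "kwargs": {
  "deltas": [
    [0.012, -0.027, 0, -7],
    [0.012, -0.027, 0, -7],
    [0.012, -0.027, 0, -7],
    [0.012, -0.027, 0, -7],
    [0.008, -0.025, 0, -7],
    [0.006, -0.018, 0, -1.2],
    [0, 0, 0, 0],
    [0, 0, 0, 0]
  ]
}}

```text
time: 6.05
ee_pos: [0.5975, -0.1271, 0.177]
tcp_rot: [-2.249, -2.189, 0.004]
wrist_force: [0.3, -0.1, -1.5]
gripper_width: 0.0242
```

Run:
```python
from h import *
s=env.get_state();print(s['time'],s['ee_pos'],s['tcp_rot'],s['joints'],s['gripper_width'],s['wrist_force'])
np.save("pics/w3pose.npy",[s['ee_pos'],s['tcp_rot']])
p,d=env.read_camera("wrist");cv2.imwrite("pics/w3.png",p[:,:,::-1])
p,d=env.read_camera("top");cv2.imwrite("pics/t3.png",p[:,:,::-1])
```

```text
6.05 [ 0.59750506 -0.12709608  0.17698539] [-2.24906211 -2.18855585  0.00359531] [ 0.47876001  0.41491771 -0.41684599  1.73591401  0.19041293  1.0349787
 -0.0322765 ] 0.024169223261114314 [ 0.33922025 -0.09002807 -1.51902542]
```

View pics/w3.png

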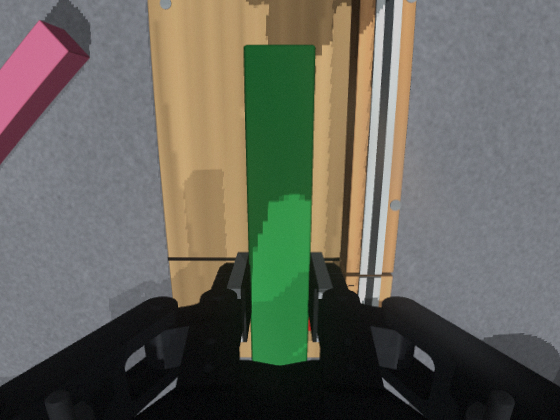

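View pics/t3.png

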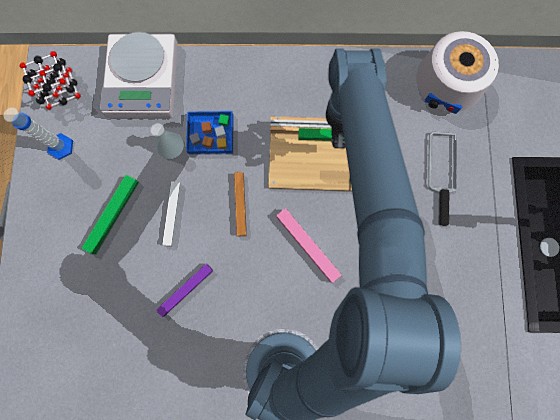

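Run:
```python
from h import *
p=cv2.imread("pics/w3.png")
cv2.imwrite("pics/c3.png",cv2.resize(p[0:300,310:430],None,fx=2,fy=2,interpolation=cv2.INTER_CUBIC))
```

```text
(no output)
```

View pics/c3.png

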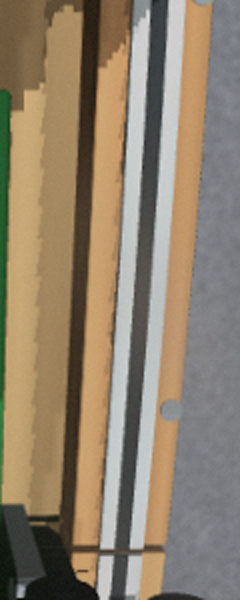

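Run:
```python
from h import *
wp=np.load("pics/w3pose.npy")
a=onz("wrist",[(350,5),(341,267)],.018,wp);b=onz("wrist",[(359,5),(347.5,267)],.05,wp);c=onz("wrist",[(416,5),(391.5,270)],.05,wp)
for q in(a,b,c): print(q.round(4),np.degrees(np.arctan2(q[0,0]-q[1,0],q[0,1]-q[1,1])))
print("slot fence, bed",onz("wrist",[(360,275)],.05,wp),onz("wrist",[(200,258.5)],.018,wp))
print("bed front edge",onz("wrist",[(152,50),(168,255)],.018,wp))
# held bar near end: top plane z = tcp+.004
P=onz("wrist",[(244.5,45),(314.5,45)],wp[0][2]+.004,wp);print(P)
R=Ro.from_rotvec(wp[1]).as_matrix();print("tool z",R[:,2],"tool x yaw",np.degrees(np.arctan2(R[1,0],R[0,0])))
```

```text
[[ 0.6563  0.027   0.018 ]
 [ 0.6528 -0.194   0.018 ]] 0.9083958337696204
[[ 0.6564  0.0173  0.05  ]
 [ 0.6524 -0.1792  0.05  ]] 1.1578144358941649
[[ 0.6966  0.0173  0.05  ]
 [ 0.6896 -0.1831  0.05  ]] 2.009469357254042
slot fence, bed [[ 0.66317426 -0.18683463  0.05      ]] [[ 0.52160212 -0.18209081  0.018     ]]
bed front edge [[ 0.49779497 -0.00106015  0.018     ]
 [ 0.49177925 -0.17798349  0.018     ]]
[[ 0.58817122 -0.03390291  0.18098539]
 [ 0.61231753 -0.03458183  0.18098539]]
tool z [-4.03366033e-03  8.59638177e-04 -9.99991495e-01] tool x yaw 88.43757082492105
```

Emit:
{"fn": "move_arm", "kwargs": {
  "deltas": [
    [0, 0, -0.02, 0],
    [0, 0, -0.03, 0],
    [0, 0, -0.03, 0],
    [0, 0, -0.03, 0],
    [0, 0, -0.015, 0],
    [0, 0, -0.007, 0],
    [0, 0, 0, 0],
    [0, 0, 0, 0]
  ]
}}

```text
time: 6.82
ee_pos: [0.5992, -0.1244, 0.0478]
tcp_rot: [-2.248, -2.194, -0.002]
wrist_force: [-0.5, 0.2, -1.2]
gripper_width: 0.0244
```

Emit:
{"fn": "move_arm", "kwargs": {
  "deltas": [
    [0, 0, -0.002, 0],
    [0, 0, -0.002, 0],
    [0, 0, 0, 0]
  ]
}}

```text
time: 7.07
ee_pos: [0.5996, -0.126, 0.0444]
tcp_rot: [2.25, 2.19, 0.002]
wrist_force: [-0.2, -0.1, -1.3]
gripper_width: 0.024
```

Emit:
{"fn": "move_arm", "kwargs": {
  "deltas": [
    [0, 0, -0.002, 0],
    [0, 0, -0.002, 0],
    [0, 0, 0, 0]
  ]
}}

```text
time: 7.32
ee_pos: [0.5989, -0.1261, 0.0394]
tcp_rot: [2.251, 2.191, 0.0]
wrist_force: [-0.5, -0.2, 0.6]
gripper_width: 0.0243
```

Emit:
{"fn": "move_arm", "kwargs": {
  "deltas": [
    [0, 0, -0.001, 0],
    [0, 0, -0.001, 0],
    [0, 0, 0, 0]
  ]
}}

```text
time: 7.57
ee_pos: [0.5998, -0.1261, 0.0393]
tcp_rot: [2.25, 2.19, 0.0]
wrist_force: [-2.4, 0.5, 7.2]
gripper_width: 0.0244
```

Emit:
{"fn": "move_arm", "kwargs": {
  "deltas": [
    [0, 0, 0.0015, 0],
    [-0.0001, -0.004, 0, 0],
    [-0.0001, -0.004, 0, 0],
    [0, 0, 0, 0]
  ]
}}

```text
time: 7.9
ee_pos: [0.5992, -0.1352, 0.0393]
tcp_rot: [2.251, 2.189, 0.001]
wrist_force: [-0.3, -0.3, 3.4]
gripper_width: 0.0245
```

Emit:
{"fn": "move_arm", "kwargs": {
  "deltas": [
    [-0.0001, -0.002, 0, 0],
    [0, -0.001, 0, 0],
    [0, 0, 0, 0]
  ]
}}

```text
time: 8.15
ee_pos: [0.5991, -0.137, 0.0393]
tcp_rot: [2.251, 2.191, 0.001]
wrist_force: [0.8, 0.3, 4.6]
gripper_width: 0.0241
```

Emit:
{"fn": "move_arm", "kwargs": {
  "deltas": [
    [0, -0.001, 0, 0],
    [0, -0.001, 0, 0],
    [0, 0, 0, 0]
  ]
}}

```text
time: 8.4
ee_pos: [0.5991, -0.1385, 0.0393]
tcp_rot: [2.25, 2.192, 0.002]
wrist_force: [-0.6, 2.2, 5.3]
gripper_width: 0.0237
```

Run:
```python
from h import *
s=env.get_state();print(s['time'],s['ee_pos'],s['wrist_force'])
np.save("pics/w4pose.npy",[s['ee_pos'],s['tcp_rot']])
p,d=env.read_camera("wrist");cv2.imwrite("pics/w4.png",p[:,:,::-1])
p,d=env.read_camera("side");cv2.imwrite("pics/s4.png",cv2.resize(p[130:240,180:310,::-1],None,fx=5,fy=5,interpolation=cv2.INTER_CUBIC))
```

```text
8.4 [ 0.59906842 -0.13852854  0.0392501 ] [-0.58539965  2.18373428  5.30987849]
```

View pics/s4.png

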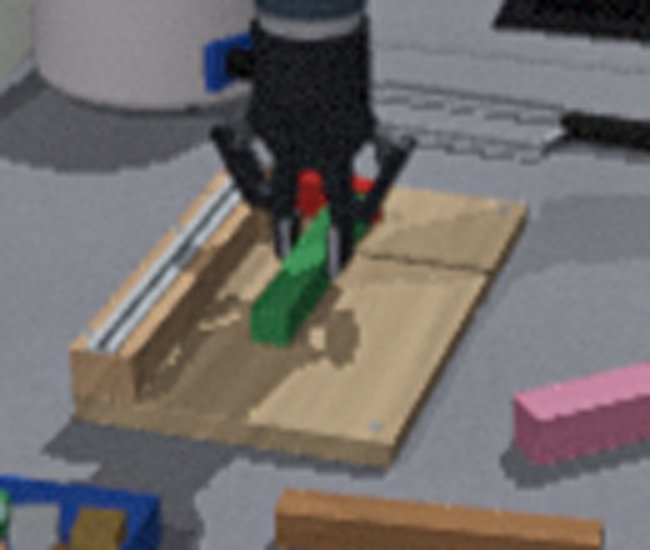

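View pics/w4.png

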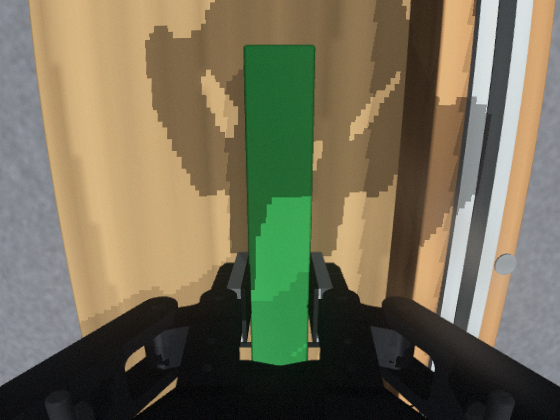

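The bar lies flat on the bed, parallel to the fence. A 2 N y-force suggests it is starting to touch the stop, so I'll nudge a little further to confirm.

Emit:
{"fn": "move_arm", "kwargs": {
  "deltas": [
    [0, -0.001, 0, 0],
    [0, 0, 0, 0]
  ]
}}

```text
time: 8.67
ee_pos: [0.5991, -0.1387, 0.0393]
tcp_rot: [-2.25, -2.192, -0.002]
wrist_force: [0.1, 2.3, 5.5]
gripper_width: 0.0244
```

Emit:
{"fn": "move_arm", "kwargs": {
  "deltas": [
    [0, -0.001, 0, 0],
    [0, 0, 0, 0]
  ]
}}

```text
time: 8.83
ee_pos: [0.5991, -0.1387, 0.0393]
tcp_rot: [-2.249, -2.192, -0.004]
wrist_force: [-0.2, 2.8, 5.9]
gripper_width: 0.0242
```

Emit:
{"fn": "move_arm", "kwargs": {
  "deltas": [
    [0, 0.001, 0, 0],
    [0, 0, 0, 0],
    [0, 0, 0, 0],
    [0, 0, 0, 0],
    [0, 0, 0, 0]
  ],
  "claw": 0.4
}}

```text
time: 9.25
ee_pos: [0.5977, -0.1406, 0.0381]
tcp_rot: [-2.251, -2.19, 0.002]
wrist_force: [0.1, -0.3, -0.3]
gripper_width: 0.0512
```

Emit:
{"fn": "move_arm", "kwargs": {
  "deltas": [
    [0, 0, 0.02, 0],
    [0, 0, 0.03, 0],
    [0, 0, 0.03, 0],
    [0, 0, 0, 0]
  ]
}}

```text
time: 9.58
ee_pos: [0.6033, -0.1408, 0.1253]
tcp_rot: [2.244, 2.184, 0.01]
wrist_force: [0.9, 0.1, 1.3]
gripper_width: 0.0513
```

Run:
```python
from h import *
s=env.get_state();print(s['time'],s['ee_pos'],s['tcp_rot'],s['wrist_force'])
np.save("pics/w5pose.npy",[s['ee_pos'],s['tcp_rot']])
p,d=env.read_camera("wrist");cv2.imwrite("pics/w5.png",p[:,:,::-1])
```

```text
9.5833 [ 0.60327529 -0.14078582  0.12531991] [2.24432375 2.18405523 0.01006405] [0.85337337 0.08490604 1.3322589 ]
```

View pics/w5.png

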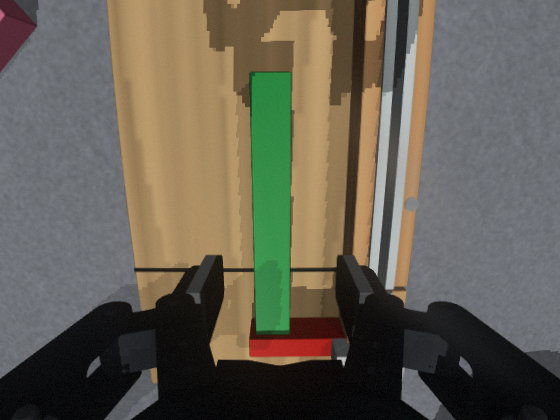

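Emit:
{"fn": "move_arm", "kwargs": {
  "deltas": [
    [-0.005, 0, 0, 6],
    [-0.005, 0, 0, 7],
    [-0.005, 0, 0, 7],
    [-0.005, 0, 0, 7],
    [-0.005, 0, 0, 7],
    [-0.005, 0, 0, 7],
    [-0.005, 0, 0, 7],
    [-0.005, 0, 0, 7]
  ]
}}

```text
time: 10.3
ee_pos: [0.557, -0.14, 0.1173]
tcp_rot: [-0.975, -2.984, 0.0]
wrist_force: [0.6, -0.3, -0.1]
gripper_width: 0.0512
```

Emit:
{"fn": "move_arm", "kwargs": {
  "deltas": [
    [-0.005, 0.002, 0, 7],
    [0, 0.002, 0, 7],
    [0, 0.002, 0, 7],
    [0, 0.002, 0, 7],
    [0, 0, 0, 7],
    [0, 0, 0, 0],
    [0, 0, 0, 0]
  ]
}}

```text
time: 10.88
ee_pos: [0.5525, -0.132, 0.1176]
tcp_rot: [-0.047, -3.139, -0.001]
wrist_force: [-0.2, -1.1, 0.8]
gripper_width: 0.0512
```

Run:
```python
from h import *
s=env.get_state();print(s['time'],s['ee_pos'],s['tcp_rot'],s['joints'],s['wrist_force'])
R=Ro.from_rotvec(s['tcp_rot']).as_matrix();print("yaw",np.degrees(np.arctan2(R[1,0],R[0,0])))
np.save("pics/w6pose.npy",[s['ee_pos'],s['tcp_rot']])
p,d=env.read_camera("wrist");cv2.imwrite("pics/w6.png",p[:,:,::-1])
```

```text
10.8833 [ 0.5524932  -0.1320366   0.11761414] [-4.74927648e-02 -3.13921264e+00 -1.26059140e-03] [ 0.76618272  0.48987976 -0.7337812   1.86935143  0.40087422  0.93723109
  1.38808645] [-0.18070322 -1.05428974  0.77533827]
yaw 178.2665355102101
```

View pics/w6.png

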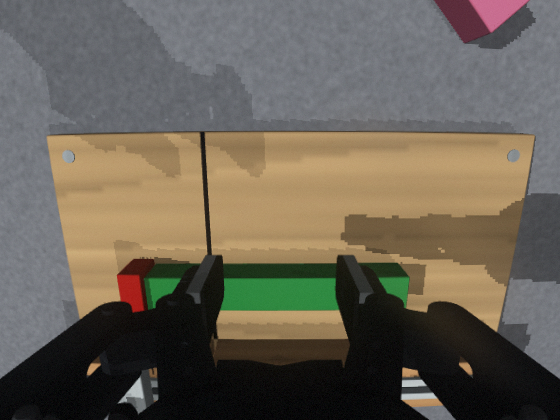

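Run:
```python
from h import *
wp=np.load("pics/w6pose.npy")
print(onz("wrist",[(152,264.5),(270,264),(406,263.5)],.043,wp).round(4))
```

```text
[[ 0.5749 -0.2172  0.043 ]
 [ 0.5766 -0.1387  0.043 ]
 [ 0.5794 -0.0483  0.043 ]]
```

Emit:
{"fn": "move_arm", "kwargs": {
  "deltas": [
    [0, 0, -0.02, 0],
    [0, 0, -0.025, 0],
    [0, 0, -0.02, 0],
    [0, 0, -0.009, 0],
    [0, 0, -0.002, 0],
    [0, 0, 0, 0]
  ]
}}

```text
time: 11.43
ee_pos: [0.5531, -0.1317, 0.0423]
tcp_rot: [-0.043, -3.14, -0.001]
wrist_force: [0.1, -0.1, 0.2]
gripper_width: 0.0512
```

Emit:
{"fn": "move_arm", "kwargs": {
  "deltas": [
    [0.006, 0, -0.002, 0],
    [0.007, 0, 0, 0],
    [0.007, 0, 0, 0],
    [0.007, 0, 0, 0],
    [0.007, 0, 0, 0],
    [0.007, -0.001, 0, 0],
    [0.006, 0, 0, 0],
    [0, 0, 0, 0]
  ]
}}

```text
time: 12.1
ee_pos: [0.6025, -0.1328, 0.0411]
tcp_rot: [0.042, 3.139, 0.001]
wrist_force: [0.3, -0.3, -0.3]
gripper_width: 0.0511
```

Emit:
{"fn": "move_arm", "kwargs": {
  "deltas": [
    [0.004, 0, 0, 0],
    [0.004, 0, 0, 0],
    [0.003, 0, 0, 0],
    [0, 0, 0, 0]
  ]
}}

```text
time: 12.43
ee_pos: [0.6121, -0.1328, 0.0408]
tcp_rot: [0.042, 3.141, 0.0]
wrist_force: [-0.5, -0.1, -0.4]
gripper_width: 0.051
```

Emit:
{"fn": "move_arm", "kwargs": {
  "deltas": [
    [0.002, 0, 0, 0],
    [0.002, 0, 0, 0],
    [0, 0, 0, 0]
  ]
}}

```text
time: 12.68
ee_pos: [0.6158, -0.1329, 0.0408]
tcp_rot: [0.042, 3.141, 0.0]
wrist_force: [0.4, -0.8, -0.1]
gripper_width: 0.0513
```

Emit:
{"fn": "move_arm", "kwargs": {
  "deltas": [
    [0.002, 0, 0, 0],
    [0.002, 0, 0, 0],
    [0, 0, 0, 0]
  ]
}}

```text
time: 12.93
ee_pos: [0.6165, -0.133, 0.0399]
tcp_rot: [-0.043, -3.134, 0.001]
wrist_force: [-5.8, -0.3, 1.4]
gripper_width: 0.0512
```

Fence contact came at x=0.6165, against a predicted 0.617, with −5.8 N. I'll back off and look.

Emit:
{"fn": "move_arm", "kwargs": {
  "deltas": [
    [-0.008, 0, 0, 0],
    [-0.012, 0, 0, 0],
    [0, 0, 0.02, 0],
    [0, 0, 0.03, 0],
    [-0.01, 0, 0.03, 0],
    [-0.01, 0, 0, 0],
    [0, 0, 0, 0]
  ],
  "claw": 1
}}

```text
time: 13.52
ee_pos: [0.5798, -0.1332, 0.123]
tcp_rot: [0.042, 3.138, -0.003]
wrist_force: [-0.7, 0.1, -0.1]
gripper_width: -0.0002
```

Run:
```python
from h import *
s=env.get_state();print(s['time'],s['ee_pos'],s['tcp_rot'],s['wrist_force'],s['gripper_width'])
np.save("pics/w7pose.npy",[s['ee_pos'],s['tcp_rot']])
p,d=env.read_camera("wrist");cv2.imwrite("pics/w7.png",p[:,:,::-1])
p,d=env.read_camera("side");cv2.imwrite("pics/s7.png",cv2.resize(p[130:240,180:310,::-1],None,fx=5,fy=5,interpolation=cv2.INTER_CUBIC))
```

```text
13.5167 [ 0.57976704 -0.13319715  0.12298888] [ 0.04203054  3.13758141 -0.0032711 ] [-0.69111755  0.11031797 -0.14416361] -0.00022891946219758864
```

View pics/w7.png

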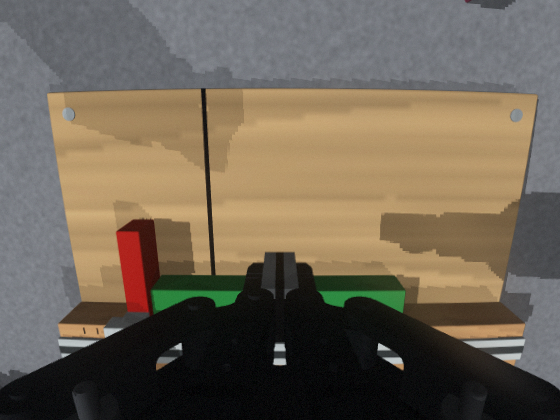

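View pics/s7.png

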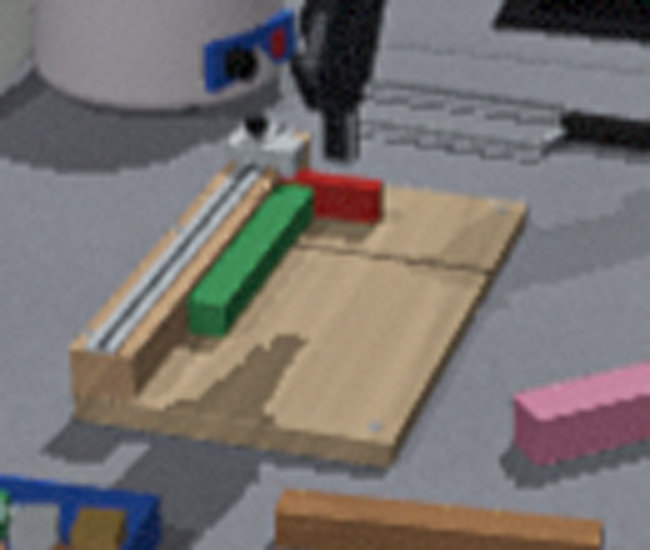

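The bar is against the fence. I'll zoom in on the joint between its end and the stop.

Run:
```python
from h import *
p=cv2.imread("pics/w7.png")
cv2.imwrite("pics/c7.png",cv2.resize(p[210:330,95:235],None,fx=5,fy=5,interpolation=cv2.INTER_CUBIC))
```

```text
(no output)
```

View pics/c7.png

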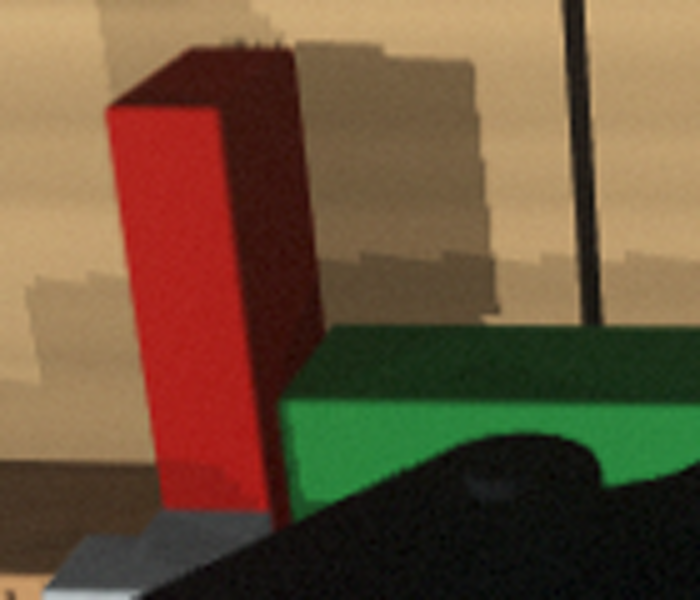

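A gap of up to about 0.5 mm may remain at the stop. There is plenty of time, so I'll nudge the bar's left end towards the stop with the closed fingertip.

Emit:
{"fn": "move_arm", "kwargs": {
  "deltas": [
    [0.01, 0.02, 0, 0],
    [0.014, 0.03, 0, 0],
    [0.014, 0.03, 0, 0],
    [0.012, 0.028, 0, 0],
    [0.006, 0.017, 0, 0],
    [0, 0, -0.02, 0],
    [0, 0, -0.03, 0],
    [0, 0, -0.02, 0]
  ]
}}

```text
time: 14.28
ee_pos: [0.6343, -0.0069, 0.0472]
tcp_rot: [-0.039, -3.138, -0.001]
wrist_force: [-0.5, -0.7, -0.7]
gripper_width: 0.0001
```

Emit:
{"fn": "move_arm", "kwargs": {
  "deltas": [
    [0, 0, -0.011, 0],
    [0, 0, -0.002, 0],
    [0, 0, 0, 0],
    [0, -0.006, 0, 0],
    [0, -0.006, 0, 0],
    [0, -0.004, 0, 0],
    [0, 0, 0, 0]
  ]
}}

```text
time: 14.87
ee_pos: [0.6365, -0.0268, 0.0389]
tcp_rot: [0.047, 3.139, -0.003]
wrist_force: [0.3, -0.7, 0.8]
gripper_width: 0.0
```

Emit:
{"fn": "move_arm", "kwargs": {
  "deltas": [
    [0, -0.002, 0, 0],
    [0, -0.002, 0, 0],
    [0, 0, 0, 0]
  ]
}}

```text
time: 15.12
ee_pos: [0.6356, -0.0286, 0.038]
tcp_rot: [0.043, 3.141, -0.001]
wrist_force: [0.5, -0.1, 0.6]
gripper_width: 0.0
```

Emit:
{"fn": "move_arm", "kwargs": {
  "deltas": [
    [0, -0.002, 0, 0],
    [0, -0.001, 0, 0],
    [0, 0, 0, 0]
  ]
}}

```text
time: 15.37
ee_pos: [0.6354, -0.0312, 0.0377]
tcp_rot: [-0.042, -3.141, 0.0]
wrist_force: [-0.7, -0.3, -0.6]
gripper_width: -0.0001
```

Emit:
{"fn": "move_arm", "kwargs": {
  "deltas": [
    [0, -0.002, 0, 0],
    [0, 0, 0, 0]
  ]
}}

```text
time: 15.53
ee_pos: [0.6354, -0.0327, 0.0377]
tcp_rot: [-0.042, -3.141, -0.001]
wrist_force: [0.0, 0.4, 0.0]
gripper_width: -0.0
```

Emit:
{"fn": "move_arm", "kwargs": {
  "deltas": [
    [0, -0.002, 0, 0],
    [0, 0, 0, 0]
  ]
}}

```text
time: 15.7
ee_pos: [0.6354, -0.0329, 0.0378]
tcp_rot: [0.04, 3.141, 0.004]
wrist_force: [0.1, 3.3, -1.0]
gripper_width: -0.0
```

Emit:
{"fn": "move_arm", "kwargs": {
  "deltas": [
    [0, -0.002, 0, 0],
    [0, 0, 0, 0]
  ]
}}

```text
time: 15.87
ee_pos: [0.6354, -0.033, 0.0379]
tcp_rot: [0.039, 3.141, 0.008]
wrist_force: [-0.6, 6.0, -0.8]
gripper_width: -0.0001
```

Now it is hard against the stop: 6 N with no movement. Next I'll lift, go over the long part, and make the slanting press.

Emit:
{"fn": "move_arm", "kwargs": {
  "deltas": [
    [0, 0.006, 0, 0],
    [0, 0.012, 0.01, 0],
    [0, 0, 0.025, 0],
    [0, 0, 0.025, 0],
    [-0.002, -0.02, 0, 0],
    [-0.002, -0.03, 0, 0],
    [0, -0.03, 0, 0],
    [0, -0.008, 0, 0]
  ]
}}

```text
time: 16.53
ee_pos: [0.6314, -0.1155, 0.0985]
tcp_rot: [0.054, 3.141, -0.012]
wrist_force: [0.7, -2.7, -1.1]
gripper_width: -0.0
```

Emit:
{"fn": "move_arm", "kwargs": {
  "deltas": [
    [0, 0, 0, 0],
    [0, 0, 0, 0]
  ]
}}

```text
time: 16.7
ee_pos: [0.6315, -0.1073, 0.0982]
tcp_rot: [0.045, 3.141, -0.0]
wrist_force: [-0.3, 0.9, 1.0]
gripper_width: -0.0003
```

Run:
```python
from h import *
s=env.get_state();print(s['time'],s['ee_pos'],s['tcp_rot'],s['wrist_force'],s['gripper_width'])
p,d=env.read_camera("wrist");cv2.imwrite("pics/w8.png",p[:,:,::-1])
cv2.imwrite("pics/c8.png",cv2.resize(p[150:330,60:460,::-1],None,fx=2,fy=2,interpolation=cv2.INTER_CUBIC))
```

```text
16.7 [ 0.63151469 -0.10732284  0.09820987] [ 4.50255535e-02  3.14097036e+00 -2.54566496e-04] [-0.30364517  0.86644517  0.97886185] -0.0002792176746678679
```

View pics/c8.png

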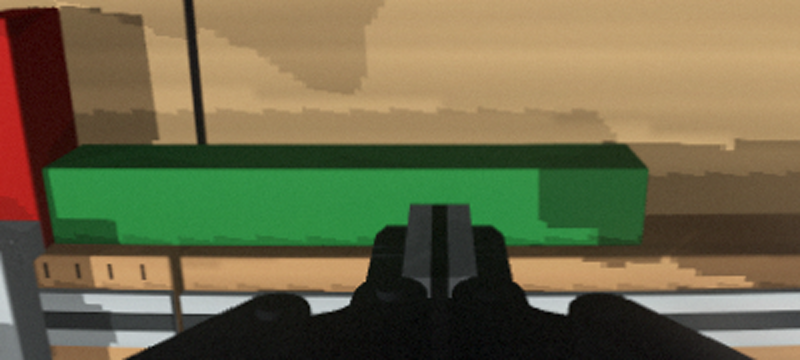

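The bar is flush with the fence and its end meets the stop. The closed fingers are over the long part, well left of the slot. Lowering now.

Emit:
{"fn": "move_arm", "kwargs": {
  "deltas": [
    [0, 0, -0.012, 0],
    [0, 0, -0.012, 0],
    [0, 0, -0.008, 0],
    [0.001, 0, -0.004, 0],
    [0, 0, 0, 0]
  ]
}}

```text
time: 17.17
ee_pos: [0.6309, -0.106, 0.0593]
tcp_rot: [-0.04, -3.137, -0.001]
wrist_force: [-0.7, 0.4, -0.1]
gripper_width: 0.0004
```

Emit:
{"fn": "move_arm", "kwargs": {
  "deltas": [
    [0.001, 0, -0.002, 0],
    [0.001, 0, -0.002, 0],
    [0.001, 0, -0.002, 0],
    [0, 0, 0, 0]
  ]
}}

```text
time: 17.5
ee_pos: [0.6359, -0.1067, 0.0572]
tcp_rot: [-0.042, -3.141, 0.001]
wrist_force: [-2.8, 0.0, 4.5]
gripper_width: -0.0001
```

Emit:
{"fn": "move_arm", "kwargs": {
  "deltas": [
    [0.001, 0, -0.0015, 0],
    [0.001, 0, -0.0015, 0],
    [0, 0, 0, 0]
  ]
}}

```text
time: 17.75
ee_pos: [0.6373, -0.1067, 0.0571]
tcp_rot: [-0.043, -3.139, 0.004]
wrist_force: [-7.6, -0.6, 17.4]
gripper_width: -0.0
```

Emit:
{"fn": "move_arm", "kwargs": {
  "deltas": [
    [0.001, 0, -0.0015, 0],
    [0.001, 0, -0.0015, 0],
    [0, 0, 0, 0]
  ]
}}

```text
time: 18.0
ee_pos: [0.6382, -0.1067, 0.057]
tcp_rot: [-0.043, -3.135, 0.007]
wrist_force: [-17.8, 0.4, 35.3]
gripper_width: 0.0
```

Emit:
{"fn": "move_arm", "kwargs": {
  "deltas": [
    [-0.0005, 0, 0.001, 0],
    [0, 0, 0, 0],
    [0, 0, 0, 0]
  ]
}}

```text
time: 18.25
ee_pos: [0.6395, -0.1067, 0.0571]
tcp_rot: [-0.043, -3.14, 0.005]
wrist_force: [-11.5, 0.5, 26.3]
gripper_width: 0.0003
```

Run:
```python
from h import *
s=env.get_state();print(s['time'],s['ee_pos'],s['tcp_rot'],s['wrist_force'],s['gripper_width'])
p,d=env.read_camera("wrist");cv2.imwrite("pics/w9.png",p[:,:,::-1])
cv2.imwrite("pics/c9.png",cv2.resize(p[130:350,40:500,::-1],None,fx=1.7,fy=1.7,interpolation=cv2.INTER_CUBIC))
p,d=env.read_camera("side");cv2.imwrite("pics/s9.png",cv2.resize(p[100:240,160:320,::-1],None,fx=4,fy=4,interpolation=cv2.INTER_CUBIC))
p,d=env.read_camera("top");cv2.imwrite("pics/t9.png",p[:,:,::-1])
```

```text
18.25 [ 0.6394574  -0.10671704  0.05708798] [-0.04269537 -3.1402092   0.00507614] [-11.48541383   0.456857    26.33775242] 0.00026136339346175815
```

View pics/c9.png

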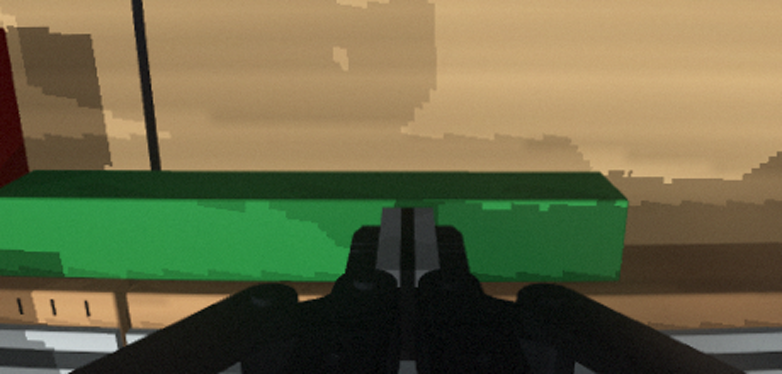

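View pics/s9.png

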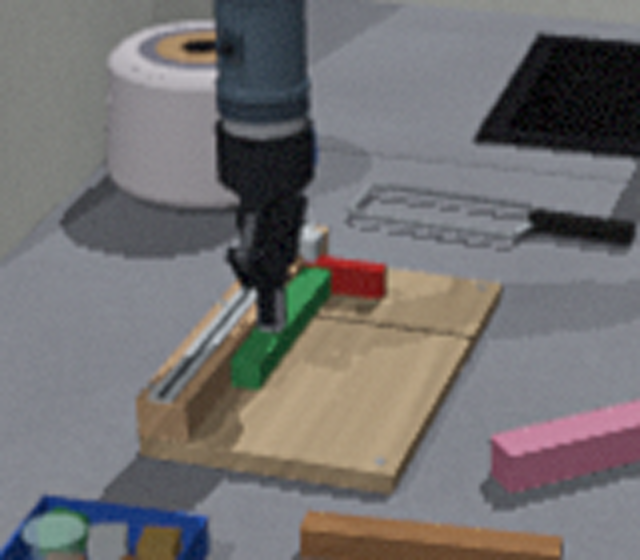

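View pics/t9.png

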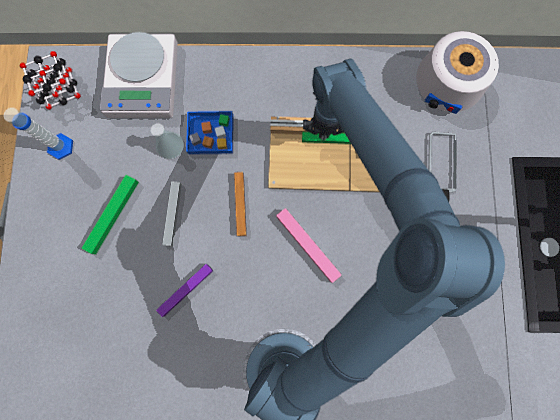

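Emit:
{"fn": "move_arm", "kwargs": {
  "deltas": [
    [0, 0, 0, 0],
    [0, 0, 0, 0],
    [0, 0, 0, 0],
    [0, 0, 0, 0]
  ]
}}

```text
time: 18.73
ee_pos: [0.6395, -0.1067, 0.0571]
tcp_rot: [-0.043, -3.14, 0.005]
wrist_force: [-10.9, 0.2, 26.1]
gripper_width: 0.0
```

Emit:
{"fn": "move_arm", "kwargs": {
  "deltas": [
    [0, 0, 0, 0],
    [0, 0, 0, 0],
    [0, 0, 0, 0],
    [0, 0, 0, 0]
  ]
}}

```text
time: 19.07
ee_pos: [0.6394, -0.1067, 0.0571]
tcp_rot: [-0.043, -3.14, 0.005]
wrist_force: [-11.2, 1.0, 26.7]
gripper_width: 0.0002
```

Run:
```python
from h import *
print(env.sign_off())
s=env.get_state();print(s['time'],s['ee_pos'],s['wrist_force'])
```

```text
the job is handed in; nothing more can be done
None
the job is handed in; nothing more can be done
```

The small green bar is on the bench hook bed, across the saw slot, against the stop and the fence. I handed the job in at about 19 s with the arm still pressing it there.

**What I did:** I gripped the bar, turned it a quarter turn and laid it on the bed. Then I butted it against the red stop, pushed it against the fence, and nudged its end to the stop again, where it resisted 6 N without moving. Last, I pressed on its top with closed fingertips in one push slanting forward and down, about 75 mm left of the slot.

**Last checks:**
- **Hold:** it was steady for the last 0.8 s or so before hand-in, at about 26 N down and 11 N forward.
- **Fit:** the pictures show the bar flush with the fence. Its end met the stop in the last clear view, just before the press. The other objects showed no movement in the top view, though the arm hid part of the hacksaw.

**Not ideal:**
- The press briefly reached 35 N down and 18 N forward, so I eased it about 1 mm.
- During the press the fingertips slid about 3 mm forward on the bar. They came to rest an estimated 2–3 mm short of the fence, so the forward force goes through the bar by friction. I could not see that gap directly.

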